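Close-pack the hexagonal conservation weights in their tray

ROBOT

A 6-joint arm with a two-finger parallel gripper is mounted at the origin on a cart in front of the work surface, level with it; the furniture and walls round the work are solid. World frame = base frame: x ahead of the robot, y to its left, z up, the work surface at z = 0. Lengths are in m, angles in rad, forces in N, time in s.
With the tool pointing down it reaches from about 0.325 to 0.775 m from the base axis. Payload 5.5 kg.
Tool frame: the origin (TCP) lies between the finger pads; the fingertips stand 8 mm ahead of it and the grasp point (between the pads) lies 11 mm behind it; z points along the fingers, y is the line along which they close (so a half turn about z gives the same grasp; the last joint's range is limited). The gripper opens to 88 mm and grips with 3 to 60 N. Pads are 20 mm wide; open, the fingers measure 115 mm over their backs; the gripper's body (75 mm by 178 mm) begins 61 mm behind the grasp point.
Start: joints at [-1.381, 0.091, 1.231, -0, 1.82, -0.057], TCP at [0.147, -0.582, 0.231] pointing down, gripper open.
Joint ranges: [-2.87, 2.87], [-0.86, 2.18], [0.17, 2.46], [-1.51, 4.65], [0.06, 2.69], [-2.65, 2.65]. Speed limits (rad/s): [2.57, 2.57, 3.01, 3.14, 3.14, 3.14].

INTERFACE

Orientations are given as a unit quaternion [w, x, y, z].
In Python, from station import * gives the robot as it stands.
- The arm moves only by the shell command python3 -m pendant 'ROWS' [FORCE]. ROWS is JSON, a list of rows, each a list of 7 numbers: the turn, a rotation vector about the tool's x, y, z in degrees, then the shift along the tool's x, y, z in m, then the closure, from -1 (fully open) to 1 (shut), so that 0 is half open. A call has 1 to 20 rows; each row shifts and turns the commanded pose from where the row before left it, along the tool's axes as they then stand; what a row does not reach is not made up. A row lasts 1/8 s, in which the tool goes at most 62.5 mm and 10.7 degrees, less where a joint would pass 70% of its speed; a pose out of reach is approached as far as the arm can. A call is refused whole if a number of a shift passes 0.0625 or a number of a turn 10.7, either way. A call with a gripper value outside its range is refused whole. The fingers move at their own pace and stop on an object; FORCE is the grip in N (left out, the last holds). Time passes only in rows, so rows that do not move let the fingers close. It gives the time, the measured TCP pose, the force, the opening and the grip force at its end, in the units of the state.
- sense(): the state, without advancing time (a new reading comes with each control period).
- camera(name): name is "scene" or "side" or "wrist"; returns a dict with "color" (384x512x3 uint8, red, green, blue), "z_map" (384x512 float32, m along the optical axis (not along the pixel's ray), 0 where there is no reading), "fx", "fy", "cx", "cy" (pixels), "k1" (the pictures are not rectified: a ray, as slopes to the right and down, at radius r is drawn at 1 + k1 r^2 times it, then the intrinsics apply), "position" and "rotation" of the camera in the world; the wrist camera has in their place "tool_from_camera" (4x4, takes a point from camera to tool coordinates, whose origin is the TCP and whose axes are the flange's). Camera axes: x right, y down, z forward; pixel columns grow to the right and rows downward; lengths in m; the calibration is good to about 2 mm. A picture is of the moment at which its call begins: read the wrist's pose just before it.
- close_job(): hands the job in; it is judged then, once.
Trained networks look in the newest picture that a camera, given by its name, has taken for a name from the list of things; names that differ only in an ending like _2 or _b are one class to them, and where a whole thing is asked for, a point or a joint stands for the part that bears it (a point fixed in the world has none). Each returns a list of dicts, best first, with "confidence" (0 to 1); they miss things now and then, are a little off and sometimes report something else, mostly with a low value. They report only what shows in the picture. A call takes as long as a camera call. They do not tell look-alikes from the thing itself.
- cut_out(thing, camera): "region" (384x512 bool, what is visible of it) and "pixel" ([row, column] in pixels, amid what is visible of it).
The state is a dict: "time": time; "joint_pos": joint angles; "dq": joint speeds; "joint_torque": joint torques, N m; "tool_pos": TCP position; "orientation": TCP orientation; "ft_force": force on the tool from outside, world axes, zero at the start; "moment": the same for the moment, N m; "grip_width": finger opening in m; "grasp_force": force on a finger pad.
Only numpy, scipy, OpenCV 4.12 (cv2) and the standard library are available. Lean on these libraries where they do the work, as an engineer would, in place of code of your own. Each camera call takes 0.05 s, during which the arm holds its last target. There are 200 camera calls.

TASK

Put the hexagonal weights away, close-packed flat in the wooden tray round the one already home in the middle notch: the three with brass knobs in a row, each pushed fully home in one of the notches of the saw-tooth back fence, and the red-knobbed one nested in front of any two of them, flat faces touching with no gaps. Set them down gently, without dropping or banging them, and leave the jars and bottles where they stand.

Things in the scene. Friction and masses are not known exactly. Their poses are not given: they have to be found in the camera images.
- weight_a: 0.3 kg hexagonal metal block, 46 mm across flats, 20 mm high, with a brass hexagonal knob (16 mm across flats, 28 mm tall) on its top. Origin: middle of underside, z up through knob. Block flats face 0, 60, 120.. degrees from x, knob flats 30, 90, 150.. Starts on the stand's slope, flat facing its -x at the lip, x up the slope; the 2 there may be swapped
- weight_b: 0.3 kg hexagonal metal block, 46 mm across flats, 20 mm high, with a brass hexagonal knob (16 mm across flats, 28 mm tall) on its top. Origin: middle of underside, z up through knob. Block flats face 0, 60, 120.. degrees from x, knob flats 30, 90, 150.. Starts already fully home in the middle notch
- weight_c: 0.3 kg hexagonal metal block, 46 mm across flats, 20 mm high, with a brass hexagonal knob (16 mm across flats, 28 mm tall) on its top. Origin: middle of underside, z up through knob. Block flats face 0, 60, 120.. degrees from x, knob flats 30, 90, 150.. Starts upright in the front part of the tray, turned any way
- weight_red: 0.3 kg hexagonal metal block, 46 mm across flats, 20 mm high, with a red hexagonal knob (16 mm across flats, 28 mm tall) on its top. Origin: middle of underside, z up through knob. Block flats face 0, 60, 120.. degrees from x, knob flats 30, 90, 150.. Starts on the stand's slope, flat facing its -x at the lip, x up the slope; the 2 there may be swapped
- stand: fixed wooden stand, 200 mm wide (y), 112 mm deep, 75 mm high at the back (+x), left or right of the tray. Its board faces the front (-x) and up, sloping 32 degrees from level; a lip along the lower edge rises 12 mm off the board. Origin on the worktop; 40 mm straight above it is the board's face at the middle of the row
- tray: fixed wooden tray, 172 mm wide (y), x from -88 to +86 mm, floor 6 mm up. 6 mm thick rim 12 mm above the floor at front (-x) and sides; at the back a saw-tooth fence 20 mm above the floor with three 120 degree notches, open to the front, 46.5 mm apart; each takes a weight corner first, two flats on its faces. Origin on the worktop, mid width; x to the fence, y left, z up
- nest_left (a point): point on the tray's floor where the centre of a weight's underside lies when it is fully home in the left notch (40 mm in x, 46.5 mm in y from the tray's origin). Its x axis is turned 30 degrees to the left of the tray's x. A packed weight's x axis lies at 30, 90 or 150 degrees (or the opposite) to the tray's x.
- nest_mid (a point): the same for the middle notch (40 mm, 0); axes as the tray's
- nest_right (a point): the same for the right notch (40 mm, -46.5 mm); its x axis is turned 30 degrees to the right of the tray's x
- front_left (a point): centre of the underside of a weight that nests in front of the left and middle weights, two of its flats on theirs (0.3 mm, 23.25 mm from the tray's origin); axes as the tray's
- front_right (a point): the same in front of the middle and right weights (0.3 mm, -23.25 mm)
- lilac_jar: bystander: glass jar of violet-blue pigment with a white lid, 48 mm across, 58 mm high, standing between stand and tray; origin at the centre of its underside
- ochre_jar: bystander: glass jar of yellow pigment with a black lid, 52 mm across, 62 mm high, standing close behind the tray; origin at the centre of its underside
- dropper: bystander: amber dropper bottle with a black bulb, 37 mm across, 108 mm high, behind the stand; origin at the centre of its underside
- binder_bottle: bystander: tall plastic squeeze bottle with a spout cap, 65 mm across, 233 mm high, behind the gap between stand and tray; origin at the centre of its underside
Things that resemble listed ones, but are neither listed nor needed, are in the scene too. Leave any turquoise look-alike of the weight_red alone. What is shaped like the weight_a but orange is not meant.

How it is judged:
By the outcome, as a careful person would: the job done as asked, in the order asked, and still so for the second after the job is handed in, with the robot touching nothing.
It also fails if it takes over 72 s, if anything falls off the work surface, if the arm or the gripper's body presses on something with over 40 N, if the wrist force passes 120 N, or if a joint passes its speed limit or range.

## Working session

There is one attempt and no reset: what is moved stays moved. The work goes in short steps, Python scripts to look and compute and a shell command to move; the robot and the scene stay as the last step left them, time stands still between calls to the robot, and variables do not carry over. Pictures are saved under pics/ and viewed, at most 10 in all, crops included, and the job is handed in when it is done.

```bash
ls; mkdir -p pics; python3 - <<'E'
from station import *
import cv2,numpy as np
s=sense(); print(s)
ims=[]
for n in ("scene","side"):
    c=camera(n); cv2.imwrite(f"pics/{n}0.png",cv2.cvtColor(c["color"],cv2.COLOR_RGB2BGR)); print(n,c["position"],c["rotation"],c["fx"],c["cx"],c["cy"],c["k1"])
    for t in ("weight_a","weight_red","stand","tray","lilac_jar","ochre_jar"):
        print(t,[(round(d["confidence"],2),d["pixel"],int(d["region"].sum())) for d in cut_out(t,n)])
E
```

```text
pics
{'time': 0.0, 'joint_pos': array([-1.38068941e+00,  9.18705347e-02,  1.23191718e+00, -2.54734019e-05,
        1.81982321e+00, -5.67198396e-02]), 'dq': array([ 2.66177136e-04, -1.02559034e-03, -2.80689074e-05, -1.25978336e-03,
       -4.88467575e-04,  3.79321831e-04]), 'joint_torque': array([ 3.59992919e-03, -4.46448076e+01, -4.06439424e+01,  6.99634245e-02,
        2.92690436e-02, -1.03144837e-04]), 'tool_pos': array([ 0.14651845, -0.58152492,  0.22948223]), 'orientation': array([-1.00607086e-03,  9.92394109e-01,  1.23097169e-01, -7.95725688e-05]), 'ft_force': array([ 0.36035431,  0.12753966, -0.13211735]), 'moment': array([ 0.00862113,  0.02519972, -0.02128144]), 'grasp_force': 0.0, 'grip_width': 0.08760153876318177}
scene [0.16347142 0.39606869 0.79548854] [ 0.11462953 -0.35144792  0.87824467 -0.30336567] 353.10474930751127 254.2264866109521 188.75871053327123 -0.02581473718680661
weight_a [(0.97, [313.2, 201.8], 457), (0.86, [279.0, 178.1], 418), (0.69, [155.7, 327.7], 253), (0.55, [161.5, 373.1], 166)]
weight_red [(0.73, [209.4, 339.5], 265), (0.68, [175.7, 314.3], 297)]
stand [(0.97, [177.2, 300.9], 2105)]
tray [(0.57, [290.5, 188.8], 5134)]
lilac_jar [(0.64, [219.4, 271.9], 403)]
ochre_jar [(0.66, [259.0, 140.6], 583)]
side [ 0.02809336 -0.99834759  0.68266373] [-0.48634855  0.83901161 -0.20599751  0.13072731] 383.52090206515845 263.5496018516624 187.63524128734923 0.00036403935261736454
weight_a [(0.76, [233.6, 276.7], 247), (0.74, [174.2, 227.1], 298)]
weight_red [(0.77, [232.8, 219.7], 246), (0.52, [219.7, 261.9], 256)]
stand [(0.88, [228.6, 271.6], 2049)]
tray [(0.7, [170.9, 230.4], 270)]
lilac_jar [(0.76, [196.7, 236.0], 262), (0.52, [170.6, 226.1], 304)]
ochre_jar [(0.52, [152.4, 240.9], 260)]
```

```bash
python3 - <<'E'
import cv2
im=cv2.imread("pics/scene0.png"); cv2.imwrite("pics/v1.png",cv2.resize(im[110:350,100:420],None,fx=2.5,fy=2.5,interpolation=cv2.INTER_CUBIC))
E
```

```text
(no output)
```

View pics/v1.png

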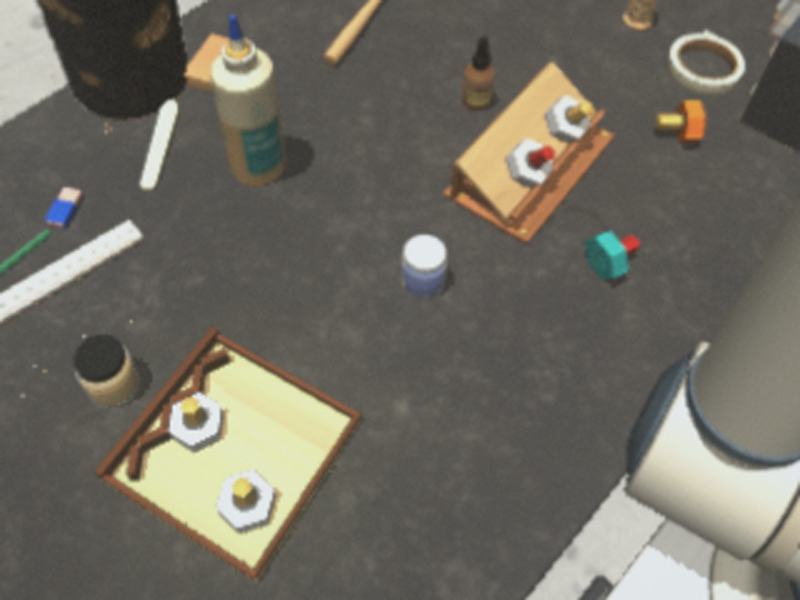

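View pics/side0.png

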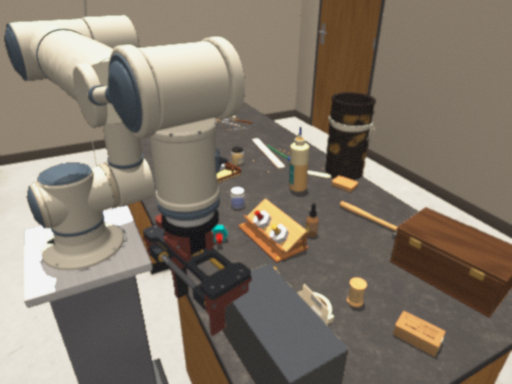

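The scene picture shows the tray at lower left, with weight_b in the middle notch and weight_c in front (crop 245,500). On the stand, red is on the tray side (530,160) and brass on the far side (570,118). The turquoise and orange look-alikes lie on the worktop. The side view agrees with this.

```bash
cat > h.py <<'E'
import numpy as np,cv2
from station import *
from scipy.spatial.transform import Rotation as R
def rot(q):
    q=np.array(q,float); return q if q.shape==(3,3) else R.from_quat(q[[1,2,3,0]]).as_matrix()
def grab(n):
    s=sense(); c=camera(n)
    if n=="wrist":
        T=np.eye(4);T[:3,:3]=rot(s["orientation"]);T[:3,3]=s["tool_pos"];T=T@np.array(c["tool_from_camera"]);c["Rm"],c["p"]=T[:3,:3],T[:3,3]
    else: c["Rm"],c["p"]=rot(c["rotation"]),np.array(c["position"])
    v,u=np.mgrid[0:384,0:512]; x=(u-c["cx"])/c["fx"];y=(v-c["cy"])/c["fy"]
    X,Y=x.copy(),y.copy()
    for _ in range(6):
        f=1+c["k1"]*(X*X+Y*Y); X,Y=x/f,y/f
    c["ray"]=np.dstack([X,Y,np.ones_like(X)])@c["Rm"].T   # per unit z
    c["W"]=c["p"]+c["ray"]*c["z_map"][...,None]; c["ok"]=c["z_map"]>0
    return c
def plane(c,z):  # world xy of each pixel on plane z
    t=(z-c["p"][2])/c["ray"][...,2]; return c["p"]+c["ray"]*t[...,None]
def proj(c,P):
    q=(np.atleast_2d(P)-c["p"])@c["Rm"]; x,y=q[:,0]/q[:,2],q[:,1]/q[:,2]; f=1+c["k1"]*(x*x+y*y)
    return np.c_[x*f*c["fx"]+c["cx"],y*f*c["fy"]+c["cy"]]
E
python3 - <<'E'
from h import *
c=grab("scene"); W=c["W"]
hsv=cv2.cvtColor(c["color"],cv2.COLOR_RGB2HSV)
for r0,c0 in ((350,250),(200,200),(230,230)): print("table z",W[r0-3:r0+4,c0-3:c0+4].reshape(-1,3).mean(0),W[r0-3:r0+4,c0-3:c0+4,2].std())
for t in ("tray","stand","weight_a","weight_red","lilac_jar","ochre_jar","binder_bottle","dropper"):
    for d in cut_out(t,"scene"):
        m=d["region"]&c["ok"]; p=W[m]; k=np.median(p,0)
        o=[t,round(d["confidence"],2),k.round(4)]
        if t in("tray","stand"):
            m=cv2.erode(m.astype(np.uint8),np.ones((2,2)))>0; p=W[m]; p=p[np.linalg.norm(p-k,axis=1)<.2]; o.append(cv2.minAreaRect(p[:,:2].astype(np.float32)))
        else: o+= [p.min(0).round(3),p.max(0).round(3)]
        print(*o)
E
```

```text
table z [0.2884618  0.26289507 0.01554556] 0.11258273365231654
table z [ 6.62673722e-01  7.36473995e-02 -2.04549030e-04] 0.0015234565372214143
table z [ 5.33046061e-01  8.35206903e-02 -1.44836450e-04] 0.0012689038236419245
tray 0.81 [0.4784 0.2512 0.0058] ((0.47680264711380005, 0.2565274238586426), (0.1723807007074356, 0.1727733165025711), 13.011184692382812)
stand 0.79 [ 0.4909 -0.1807  0.0372] ((0.4855600893497467, -0.21699753403663635), (0.1024094894528389, 0.21361815929412842), 5.284778594970703)
stand 0.31 [0.4788 0.2513 0.0058] ((0.4767020642757416, 0.2570555806159973), (0.17256112396717072, 0.17119306325912476), 12.77503490447998)
weight_a 0.81 [0.5113 0.2683 0.0253] [0.493 0.241 0.004] [0.541 0.29  0.06 ]
weight_a 0.64 [0.4228 0.2853 0.0248] [0.402 0.254 0.002] [0.458 0.306 0.056]
weight_a 0.57 [ 0.4774 -0.256   0.0579] [ 0.458 -0.353 -0.004] [ 0.51  -0.234  0.086]
weight_a 0.54 [ 0.389  -0.3695  0.0306] [ 0.366 -0.405 -0.001] [ 0.419 -0.352  0.048]
weight_a 0.32 [ 0.5994 -0.24    0.0494] [ 0.586 -0.329 -0.003] [ 0.667 -0.228  0.108]
weight_red 0.82 [ 0.4702 -0.1721  0.0593] [ 0.45  -0.198  0.035] [ 0.498 -0.152  0.084]
weight_red 0.52 [ 0.343  -0.148   0.0307] [ 0.321 -0.199 -0.002] [ 0.375 -0.136  0.048]
ochre_jar 0.95 [0.6001 0.2979 0.0542] [0.587 0.269 0.   ] [0.634 0.321 0.065]
binder_bottle 0.7 [0.7021 0.0245 0.1215] [ 0.687 -0.123 -0.003] [0.902 0.045 0.232]
dropper 0.75 [ 0.5986 -0.2389  0.0463] [ 0.586 -0.256 -0.001] [ 0.619 -0.228  0.107]
```

```bash
python3 - <<'E'
from h import *
np.set_printoptions(precision=4,suppress=True)
c=grab("side"); W=c["W"]
# grey box height
p=W[280:300,255:285].reshape(-1,3); print("box",p.min(0),np.median(p,0),p.max(0))
c=grab("scene"); W=c["W"]; ok=c["ok"]
m=ok&(np.abs(W[...,0]-.48)<.08)&(np.abs(W[...,1]+.22)<.13)&(W[...,2]>.004)
hsv=cv2.cvtColor(c["color"],cv2.COLOR_RGB2HSV)
yaw=np.radians(5)
# board colour: light wood
print(hsv[177,300],hsv[175,295])
b=m&(hsv[...,0]>8)&(hsv[...,0]<22)&(hsv[...,1]>80)&(hsv[...,2]>150)
P=W[b]
for _ in range(4):
    q=P.mean(0); n=np.linalg.svd(P-q)[2][2]; n*=np.sign(n[2]); e=(P-q)@n; P=P[np.abs(e)<.003]
print("board",len(P),q,n,"tilt",np.degrees(np.arccos(n[2])),"yaw",np.degrees(np.arctan2(-n[1],-n[0])))
for t in("weight_a","weight_red"):
    for d in cut_out(t,"scene"):
        r=d["region"]&ok; h=(W[r]-q)@n
        if abs(W[r][:,1].mean()+.2)>.1 or abs(W[r][:,0].mean()-.48)>.06: continue
        top=W[r][(h>.017)&(h<.023)]; kn=W[r][h>.026]; kt=W[r][(h>.046)&(h<.051)]
        print(t,d["confidence"],len(top),len(kn),len(kt),top.mean(0),kn.mean(0),"ktop",kt.mean(0), np.percentile(h,[50,99]))
w=camera("wrist"); print(w["tool_from_camera"],w["fx"],w["k1"])
l=cut_out("lilac_jar","scene"); print([ (d["confidence"],np.median(W[d["region"]],0)) for d in l])
E
```

```text
box [ 0.0281 -0.9983  0.1369] [ 0.3097 -0.5201  0.1398] [ 0.349  -0.4819  0.6827]
[ 20 102 228] [ 19 105 224]
board 757 [ 0.4982 -0.1987  0.0479] [-0.5495 -0.0378  0.8346] tilt 33.42258258591317 yaw 3.930616067945679
weight_a 0.54 119 49 18 [ 0.4793 -0.2569  0.0568] [ 0.4682 -0.2599  0.0756] ktop [ 0.4642 -0.2633  0.081 ] [0.0198 0.0501]
weight_red 0.74 130 59 20 [ 0.4725 -0.1743  0.0572] [ 0.4601 -0.1765  0.0751] ktop [ 0.4559 -0.1789  0.0799] [0.0212 0.0521]
[[-0.     -0.9544 -0.2986  0.0826]
 [ 1.     -0.0001  0.0003 -0.0005]
 [-0.0003 -0.2986  0.9544 -0.1551]
 [ 0.      0.      0.      1.    ]] 333.5690932143763 -0.06079936242573677
[(0.91, array([0.4684, 0.0046, 0.0472]))]
```

```bash
python3 -m pendant '[[0,0,0,0.041,-0.03,0,-1],[0,0,0,0.041,-0.03,0,-1],[0,0,0,0.041,-0.03,0,-1],[0,0,0,0.041,-0.03,0,-1],[0,0,0,0.041,-0.03,0.01,-1],[0,0,0,0.041,-0.03,0.015,-1],[0,0,0,0.041,-0.03,0.018,-1],[0,0,0,0.041,-0.03,0.018,-1],[0,0,9.6,0,0,0,-1],[0,10.7,0,0,0,0,-0.4],[0,10.7,0,0,0,0,-0.4],[0,10.6,0,0,0,0,-0.4],[0,0,0,0,0,0,-0.4]]' 20; cat >> h.py <<'E'
np.set_printoptions(precision=4,suppress=True)
def save(c,n,b=None,k=2):
    im=cv2.cvtColor(c["color"],cv2.COLOR_RGB2BGR)
    if b: im=im[b[0]:b[1],b[2]:b[3]]
    cv2.imwrite(f"pics/{n}.png",cv2.resize(im,None,fx=k,fy=k,interpolation=cv2.INTER_CUBIC))
def rel(P,Rt=None):  # what to do from current tool pose to reach P (world), orientation Rt
    s=sense(); Rc=rot(s["orientation"]); print("tool shift",(Rc.T@(np.array(P)-s["tool_pos"]))*1000,"mm")
    if Rt is not None: print("turn deg",R.from_matrix(Rc.T@Rt).as_rotvec(degrees=True))
E
python3 - <<'E'
from h import *
s=sense(); print(s["tool_pos"],rot(s["orientation"]))
c=grab("wrist"); save(c,"w1",None,1.5)
W=c["W"]
for t in("weight_a","weight_red","stand"):
    for d in cut_out(t,"wrist"):
        r=d["region"]&c["ok"]; print(t,d["confidence"],d["pixel"],r.sum(),np.median(W[r],0))
E
```

```text
time: 3.08
tool_pos: [0.4035, -0.2693, 0.167]
orientation: [-0.011, 0.961, 0.035, 0.274]
ft_force: [0.6, -0.1, -0.5]
grip_width: 0.0616
grasp_force: 0.0
[ 0.4035 -0.2693  0.167 ] [[ 0.8471  0.074   0.5263]
 [ 0.0615 -0.9973  0.0413]
 [ 0.5279 -0.0027 -0.8493]]
weight_a 0.93 [273.3, 369.8] 667 [ 0.4037 -0.3771  0.0322]
weight_a 0.78 [173.1, 252.3] 2366 [ 0.4803 -0.2611  0.0625]
weight_a 0.75 [177.1, 163.7] 2389 [ 0.4723 -0.1822  0.0626]
weight_red 0.6 [176.7, 163.5] 2384 [ 0.4724 -0.1821  0.0626]
stand 0.67 [160.2, 201.3] 19930 [ 0.4942 -0.2123  0.047 ]
```

View pics/w1.png

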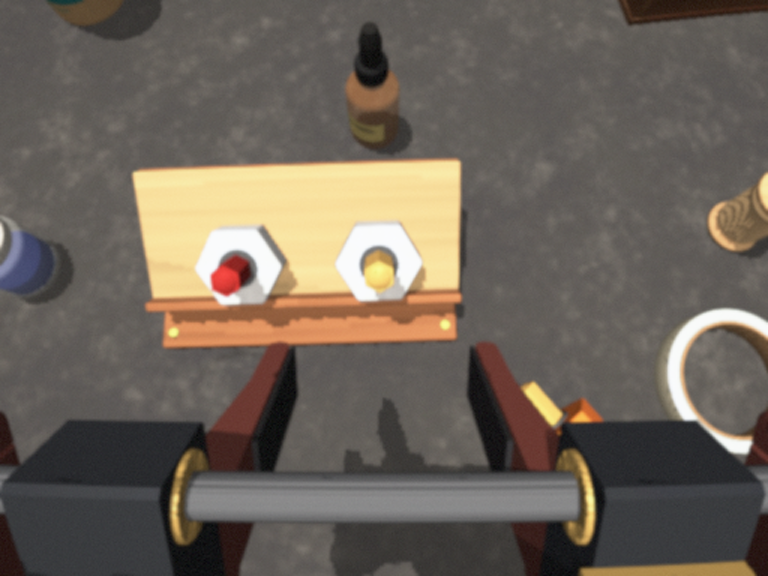

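The wrist view shows the stand squarely. The red knob is at (155,183) and the brass knob at (252,178) in original pixels, and both blocks sit on the lip.

```bash
cat > st.py <<'E'
from h import *
c=grab("wrist"); W=c["W"]; ok=c["ok"]
P=W[max(cut_out("stand","wrist"),key=lambda d:d["confidence"])["region"]&ok]
n=np.array([-.53,-.04,.848])
q=np.median(P,0)
P=P[np.abs((P-q)@n)<.006]
for _ in range(6):
    q=P.mean(0); n=np.linalg.svd(P-q,full_matrices=False)[2][2]; n*=np.sign(n[2]); P=P[np.abs((P-q)@n)<.0025]
print("n",n,"tilt",np.degrees(np.arccos(n[2])),"yaw",np.degrees(np.arctan2(-n[1],-n[0])))
ds=[d for d in cut_out("weight_a","wrist")+cut_out("weight_red","wrist")]
Y=np.cross(n,[1,0,0]);Y/=np.linalg.norm(Y)
xx=np.cross(Y,n); h=(W-q)@n
uniq=[]
for d in ds:
    r=d["region"]&ok; 
    if r.sum()<200 or np.abs(np.median(W[r],0)-[.476,-.22,.062]).max()>.06: continue
    r=cv2.dilate(r.astype(np.uint8),np.ones((5,5)))>0; r&=ok
    top=W[r&(h>.016)&(h<.024)]; kt=W[r&(h>.044)&(h<.053)]
    a=np.c_[(top-q)@xx,(top-q)@Y].astype(np.float32); hull=cv2.convexHull(a); M=cv2.moments(hull)
    ctr=q+xx*M["m10"]/M["m00"]+Y*M["m01"]/M["m00"]
    ap=cv2.approxPolyDP(hull,.004,True)[:,0]
    kc=np.median(kt,0)-n*np.median((kt-q)@n) if len(kt) else None
    print(d["confidence"],d["pixel"],"area",cv2.contourArea(hull)*1e6,"h",np.median((top-q)@n),np.percentile(h[r],98),"board pt from top",ctr,"from knob",kc, "hexpts",len(ap),c["color"][r&(h>.03)].mean(0))
    rel(ctr+n*.031)
E
python3 st.py
```

```text
n [-0.5402 -0.0564  0.8396] tilt 32.90030142629983 yaw 5.9596019367511595
0.88 [177.6, 252.9] area 1814.2367601218555 h 0.020366412518832106 0.050202576236411285 board pt from top [ 0.4909 -0.2596  0.0409] from knob [ 0.4917 -0.2595  0.0418] hexpts 6 [231.2317 203.5439 118.5707]
tool shift [  2.56    -1.8764 123.4853] mm
0.65 [179.2, 163.1] area 1782.5837760385327 h 0.02045240059350531 0.05024746711705318 board pt from top [ 0.4819 -0.1762  0.0408] from knob [ 0.4829 -0.1769  0.0418] hexpts 6 [190.24    63.8644  59.64  ]
tool shift [  0.6581 -85.7542 122.4461] mm
```

```bash
python3 -m pendant '[[0,0,-1.8,0.0025,-0.0019,0,-0.4],[0,0,0,0,0,0.05,-0.4],[0,0,0,0,0,0.045,-0.4],[0,0,0,0,0,0.017,-0.4],[0,0,0,0,0,0.009,-0.4],[0,0,0,0,0,0,-0.4],[0,0,0,0,0,0,1],[0,0,0,0,0,0,1],[0,0,0,0,0,0,1],[0,0,0,0,0,0,1]]' 30
```

```text
time: 4.72
tool_pos: [0.4718, -0.262, 0.0686]
orientation: [-0.006, 0.96, 0.053, 0.276]
ft_force: [1.0, -0.7, 0.3]
grip_width: 0.025
grasp_force: 0.0
```

```bash
python3 -m pendant '[[0,0,0,0,0,0.002,0.42],[0,0,0,0,0,0,1],[0,0,0,0,0,0,1],[0,0,0,0,0,0,1],[0,0,0,0,0,0,1]]' 30
```

```text
time: 5.35
tool_pos: [0.4729, -0.2616, 0.0665]
orientation: [-0.007, 0.96, 0.053, 0.275]
ft_force: [0.7, 1.1, 0.1]
grip_width: 0.0155
grasp_force: 30.0
```

```bash
python3 -m pendant '[[0,0,0,0,0,-0.01,1],[0,0,0,0,0,-0.02,1],[0,0,0,0,0,-0.035,1],[0,-10.6,0,0,0,0,1],[0,-10.6,0,0,0,0,1],[0,-10.6,0,0,0,0,1],[0,0,0,0,0,-0.03,1],[0,0,0,0,0,-0.045,1],[0,0,0,0,0,0,1]]'
```

```text
time: 6.48
tool_pos: [0.4395, -0.2641, 0.2006]
orientation: [0.01, 0.999, 0.053, 0.005]
ft_force: [-0.1, -0.1, -4.4]
grip_width: 0.0156
grasp_force: 30.0
```

```bash
python3 -m pendant '[[0,0,0,0.002,-0.025,0,1],[0,0,0,0.0036,-0.047,0,1],[0,0,0,0.0036,-0.05,0,1],[0,0,0,0.0036,-0.05,0,1],[0,0,0,0.0036,-0.05,0,1],[0,0,0,0.0036,-0.05,0,1],[0,0,0,0.0036,-0.05,0,1],[0,0,0,0.0036,-0.05,0,1],[0,0,0,0.0036,-0.05,0,1],[0,0,0,0.004,-0.035,0,1],[0,0,0,0.002,-0.02,0,1],[0,0,-9.3,0,0,0,1],[0,0,-9.3,0,0,0,1],[0,0,-9.3,0,0,0,1],[0,0,-9.3,0,0,0,1],[0,0,0,0,0,0,1],[0,0,0,0,0,0,1]]'; python3 - <<'E'
from h import *
s=sense(); print(s["tool_pos"],rot(s["orientation"]))
c=grab("wrist"); save(c,"w2",None,1.5)
E
```

```text
time: 8.6
tool_pos: [0.4241, 0.2146, 0.1879]
orientation: [0.008, 0.93, 0.367, -0.001]
ft_force: [0.6, 0.7, -3.9]
grip_width: 0.0157
grasp_force: 30.0
[0.4241 0.2146 0.1879] [[ 0.7305  0.6829  0.0037]
 [ 0.6828 -0.7304 -0.0167]
 [-0.0087  0.0148 -0.9999]]
```

View pics/w2.png

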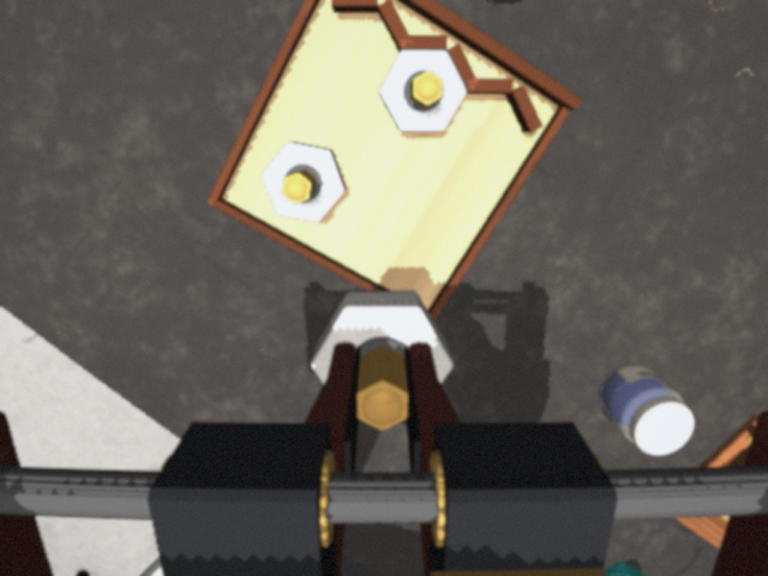

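The tray is clear in view: weight_b in the middle notch at (283,60) and weight_c at (203,120), in original pixels. The held brass weight hangs level at the bottom.

```bash
cat > tr.py <<'E'
from h import *
def hexes(c,zt=.026):
    W=c["W"];ok=c["ok"];P=plane(c,zt); out=[]
    hsv=cv2.cvtColor(c["color"],cv2.COLOR_RGB2HSV)
    m=ok&(W[...,2]>.0215)&(W[...,2]<.031)&(hsv[...,1]<50)&(hsv[...,2]>110)
    m=cv2.morphologyEx(m.astype(np.uint8),cv2.MORPH_OPEN,np.ones((3,3)))
    cs,_=cv2.findContours(m,cv2.RETR_EXTERNAL,cv2.CHAIN_APPROX_NONE)
    for k in cs:
        if cv2.contourArea(k)<600: continue
        h=cv2.convexHull(k)[:,0]; q=P[h[:,1],h[:,0],:2].astype(np.float64); q0=q.mean(0)
        # fit hexagon: centre, angle, size from hull
        kk=k[:,0]; e=P[kk[:,1],kk[:,0],:2]
        hp=cv2.convexHull((e-q0).astype(np.float32)*1000); M=cv2.moments(hp); ctr=np.array([M["m10"],M["m01"]])/M["m00"]
        # orientation: 6-fold moment on a resampled hull
        hp=hp[:,0].astype(float); seg=np.roll(hp,-1,0)-hp; L=np.hypot(*seg.T); a=np.arctan2(-seg[:,0],seg[:,1]) # outward normal-ish
        ang=np.degrees(np.angle((L*np.exp(6j*a)).sum()))/6
        out.append((q0+ctr/1000,ang,cv2.contourArea(hp.astype(np.float32))))
    return out
if __name__=="__main__":
    c=grab("wrist")
    for o in hexes(c): print("hex",*o)
    W=c["W"]; d=[d for d in cut_out("tray","wrist")]; print([(x["confidence"],x["pixel"],int(x["region"].sum())) for x in d])
    hsv=cv2.cvtColor(c["color"],cv2.COLOR_RGB2HSV)
    # rim: brown pixels near 18mm
    rim=c["ok"]&(hsv[...,1]>100)&(W[...,2]>.013)&(W[...,2]<.03)&(hsv[...,2]<150)&(W[...,0]>.36)&(W[...,1]>.14)
    rim=cv2.morphologyEx(rim.astype(np.uint8),cv2.MORPH_OPEN,np.ones((2,2)))>0
    p=W[rim][:,:2].astype(np.float32); print(rim.sum(),cv2.minAreaRect(p))
    for nm,a in(("ochre",W[:60,300:380].reshape(-1,3)),): print(nm,np.median(a,0))
    yy,xx=np.mgrid[230:236,350:400]; print("tbl z",np.median(W[150:200,400:450].reshape(-1,3),0)[2],"floor z",np.median(W[100:120,280:320,2]))
E
python3 tr.py
```

```text
hex [0.4287 0.2836] -28.10484299951412 1821.454435791241
hex [0.5186 0.2667] -16.781754931359426 1834.701099413275
[(0.75, [97.3, 262.2], 27936)]
6041 ((0.4797333776950836, 0.25325343012809753), (0.18530039489269257, 0.17968547344207764), 12.279901504516602)
ochre [0.5773 0.2468 0.0021]
tbl z 0.0011268825965557727 floor z 0.007107846248201988
```

```bash
cat >> h.py <<'E'
def Ryaw(d):
    a=np.radians(d); x=np.array([np.cos(a),np.sin(a),0]); z=np.array([0,0,-1.]); return np.c_[x,np.cross(z,x),z]
E
python3 -c "
from h import *
rel([.5208,.2167,.065],Ryaw(43.2))
s=sense();print(s['tool_pos'])"
```

```text
tool shift [ 72.6236  62.7585 124.0049] mm
turn deg [ 0.8621  0.4473 -0.0266]
[0.4243 0.2148 0.1886]
```

```bash
python3 -m pendant '[[0.86,0.45,0,0,0,0,1],[0,0,0,0.03,0.027,0,1],[0,0,0,0.0417,0.0377,0.02,1],[0,0,0,0,0,0.05,1],[0,0,0,0,0,0.035,1],[0,0,0,0,0,0.0186,1],[0,0,0,0,0,0,1]]'; python3 -c "
from h import *
rel([.5208,.2167,.045],Ryaw(43.2))
c=grab('wrist'); save(c,'w3',None,1.5)
W=c['W']; print(W[200:230,230:280,2].min(), np.percentile(W[195:240,200:310,2],[5,50,95]))"
```

```text
time: 9.62
tool_pos: [0.5204, 0.2167, 0.0644]
orientation: [-0.0, 0.93, 0.369, -0.001]
ft_force: [0.5, 0.3, -4.0]
grip_width: 0.0158
grasp_force: 30.0
tool shift [ 0.3686  0.2996 19.3684] mm
turn deg [-0.0531  0.0892  0.052 ]
0.045216682774644884 [0.0066 0.053  0.0647]
```

View pics/w3.png

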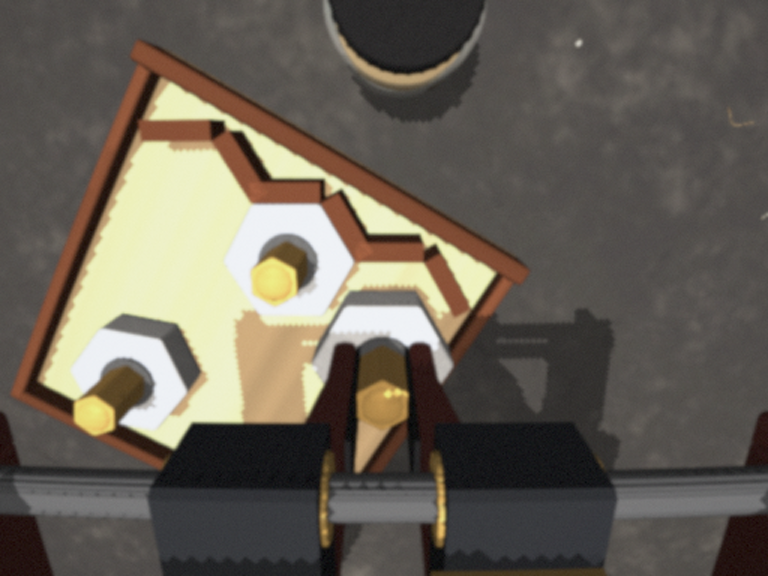

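The held block is lined up with the right notch, its flats parallel to b's. I'll measure the held block's offset in the tool and re-measure b from here.

```bash
cat > held.py <<'E'
from tr import *
def held(c,hz=.0114):
    s=sense(); Rc=rot(s["orientation"]); t=s["tool_pos"]
    L=(c["W"]-t)@Rc; hsv=cv2.cvtColor(c["color"],cv2.COLOR_RGB2HSV)
    m=c["ok"]&(np.abs(L[...,2]-hz)<.004)&(np.abs(L[...,1])<.035)&(L[...,0]>0)&(L[...,0]<.04)&(hsv[...,1]<60)
    # block-top plane in tool coords, by ray
    r=c["ray"]@Rc; p=(c["p"]-t)@Rc; Q=p+r*((hz-p[2])/r[...,2])[...,None]
    q=Q[m]; z=np.median(L[m][:,2])
    f=q[np.abs(q[:,1])<.010]; print("held: n",m.sum(),"z",z,"front edge x",np.percentile(f[:,0],[95,99]),"y ext",[np.percentile(q[np.abs(q[:,0]-x)<.0015][:,1],[1,99]) for x in(.008,.012,.016,.02)])
if __name__=="__main__":
    c=grab("wrist"); held(c)
    for o in hexes(c): print("hex",*o)
    print(np.median(c["W"][20:60,20:60].reshape(-1,3),0))
E
python3 held.py
```

```text
held: n 2249 z 0.01167359846123295 front edge x [0.0238 0.0244] y ext [array([-0.0234,  0.022 ]), array([-0.0206,  0.0196]), array([-0.0184,  0.0174]), array([-0.0161,  0.0151])]
hex [0.4302 0.2838] -27.95101381693185 1805.2930176644068
hex [0.5186 0.2666] -17.267384304562515 1798.610732057437
[0.5114 0.3934 0.001 ]
```

```bash
python3 -m pendant '[[0,0,0,0,0,0.014,1],[0,0,0,0,0,0.007,1],[0,0,0,0,0,0.003,1],[0,0,0,0,0,0.001,1],[0,0,0,0,0,0.0007,1],[0,0,0,0,0,0,1]]';  python3 -m pendant '[[0,0,0,0,0,0.0006,1],[0,0,0,0,0,0,1]]'
```

```text
time: 10.48
tool_pos: [0.5212, 0.217, 0.0399]
orientation: [0.0, 0.93, 0.369, 0.0]
ft_force: [-1.0, 0.3, -3.0]
grip_width: 0.0152
grasp_force: 30.0
time: 10.72
tool_pos: [0.5211, 0.217, 0.0391]
orientation: [0.0, 0.93, 0.369, 0.0]
ft_force: [0.2, 0.8, -3.3]
grip_width: 0.0159
grasp_force: 30.0
```

```bash
python3 -m pendant '[[0,0,0,0,0,0.0006,1],[0,0,0,0,0,0,1]]';  python3 -m pendant '[[0,0,0,0,0,0.0006,1],[0,0,0,0,0,0,1]]';python3 -m pendant '[[0,0,0,0,0,0.0006,1],[0,0,0,0,0,0,1]]'
```

```text
time: 10.98
tool_pos: [0.521, 0.2169, 0.0384]
orientation: [0.0, 0.93, 0.369, 0.0]
ft_force: [0.3, 0.9, -4.2]
grip_width: 0.0159
grasp_force: 30.0
time: 11.22
tool_pos: [0.521, 0.2169, 0.0378]
orientation: [0.0, 0.93, 0.369, 0.0]
ft_force: [0.3, -1.1, -4.0]
grip_width: 0.0158
grasp_force: 30.0
time: 11.48
tool_pos: [0.5211, 0.217, 0.0375]
orientation: [0.0, 0.93, 0.369, 0.0]
ft_force: [0.1, 0.3, -2.0]
grip_width: 0.0155
grasp_force: 30.0
```

```bash
python3 -m pendant '[[0,0,0,0.002,0.0007,0,1],[0,0,0,0.002,0.0007,0,1],[0,0,0,0.0017,0.0007,0,1],[0,0,0,0,0,0,1]]';  python3 -m pendant '[[0,0,0,0.0008,0.0004,0,1],[0,0,0,0,0,0,1]]'; python3 -m pendant '[[0,0,0,0.0008,0.0004,0,1],[0,0,0,0,0,0,1]]'
```

```text
time: 11.98
tool_pos: [0.5269, 0.2194, 0.0375]
orientation: [0.0, 0.93, 0.369, 0.0]
ft_force: [-0.7, -0.1, -1.1]
grip_width: 0.0156
grasp_force: 30.0
time: 12.22
tool_pos: [0.5275, 0.2196, 0.0374]
orientation: [-0.0, 0.93, 0.369, 0.0]
ft_force: [-2.4, -1.2, -0.0]
grip_width: 0.0157
grasp_force: 30.0
time: 12.48
tool_pos: [0.5284, 0.2199, 0.0374]
orientation: [-0.0, 0.93, 0.369, 0.0]
ft_force: [-2.0, -0.3, 1.0]
grip_width: 0.0156
grasp_force: 30.0
```

```bash
for i in 1; do python3 -m pendant '[[0,0,0,0.0006,0.00035,0,1],[0,0,0,0,0,0,1]]'; python3 -m pendant '[[0,0,0,0.0006,0.00035,0,1],[0,0,0,0,0,0,1]]'; python3 -m pendant '[[0,0,0,0.0006,0.00035,0,1],[0,0,0,0,0,0,1]]'; done | grep -v orient
```

```text
time: 12.72
tool_pos: [0.5285, 0.2199, 0.0374]
ft_force: [-5.1, -1.9, 2.4]
grip_width: 0.0158
grasp_force: 30.0
time: 12.98
tool_pos: [0.5285, 0.2199, 0.0374]
ft_force: [-7.5, -2.5, 5.4]
grip_width: 0.0159
grasp_force: 30.0
time: 13.22
tool_pos: [0.5286, 0.22, 0.0374]
ft_force: [-11.1, -2.9, 6.1]
grip_width: 0.0156
grasp_force: 30.0
```

```bash
python3 -m pendant '[[0,0,0,-0.001,-0.0006,0,1],[0,0,0,0,0,0,0.4],[0,0,0,0,0,0,0.4],[0,0,0,0,0,0,0.4],[0,0,0,0,0,-0.012,0.4],[0,0,0,0,0,-0.035,0.4],[0,0,0,0,0,-0.05,0.2],[0,0,0,-0.012,-0.045,-0.03,0],[0,0,0,-0.013,-0.05,0,-0.2],[0,0,5.5,-0.0035,-0.0193,0,-0.2],[0,0,5.5,0,0,0,-0.2],[0,0,0,0,0,0,-0.2],[0,0,0,0,0,0,-0.2]]'; python3 - <<'E'
from tr import *
c=grab('wrist'); save(c,'w4',None,1.5)
for o in hexes(c): print("hex",*o)
rel([.4295,.2837,.0374],Ryaw(32))
E
```

```text
time: 14.85
tool_pos: [0.4304, 0.2836, 0.1647]
orientation: [-0.0, 0.96, 0.279, 0.001]
ft_force: [-0.4, -0.8, -0.2]
grip_width: 0.0526
grasp_force: 0.0
hex [0.4293 0.284 ] -28.067338051579487 1836.2965490400993
hex [0.5236 0.2437] -18.198935624098933 4314.979473367422
tool shift [ -0.754   -0.5998 127.1151] mm
turn deg [ 0.0102 -0.0424  0.3255]
```

View pics/w4.png

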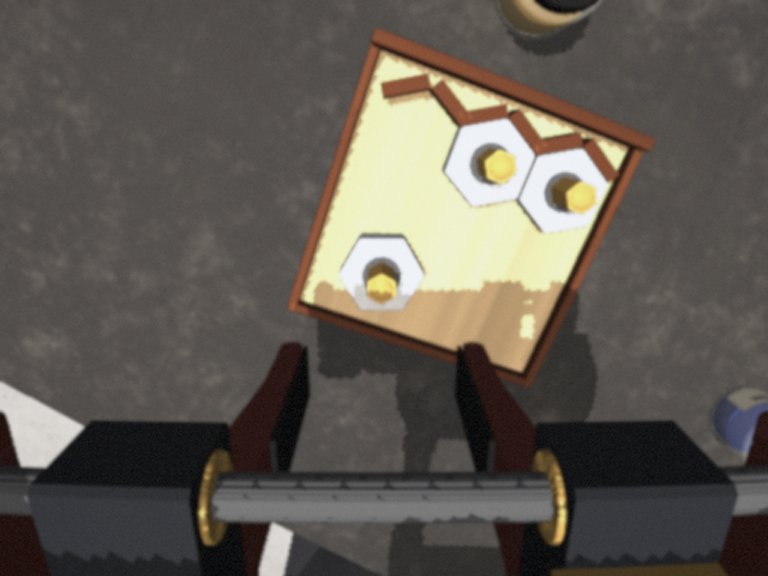

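weight_a sits home in the right notch against b. weight_c is straight ahead at (255,182) in original pixels, squared to the tool.

```bash
python3 -m pendant '[[0,0,0.3,-0.0008,-0.0007,0.02,-0.2],[0,0,0,0,0,0.05,0],[0,0,0,0,0,0.035,0.1],[0,0,0,0,0,0.015,0.3],[0,0,0,0,0,0.0065,0.3],[0,0,0,0,0,0,0.3],[0,0,0,0,0,0,1],[0,0,0,0,0,0,1],[0,0,0,0,0,0,1]]' 30
```

```text
time: 16.02
tool_pos: [0.4298, 0.2842, 0.039]
orientation: [-0.0, 0.961, 0.275, 0.001]
ft_force: [0.1, 0.1, 4.9]
grip_width: 0.0155
grasp_force: 30.0
```

```bash
python3 -m pendant '[[0,0,0,0,0,-0.006,1],[0,0,0,0,0,-0.012,1],[0,0,0,0.02,0.0034,0,1],[0,0,0,0.0346,0.006,0,1],[0,0,0,0.02,0.004,0,1],[0,0,-5.6,0,0,0,1],[0,0,-5.5,0,0,0,1],[0,0,0,0,0,0,1]]'; python3 - <<'E'
from held import *
c=grab('wrist'); save(c,'w5',None,1.5); held(c,.0124)
for o in hexes(c): print("hex",*o)
s=sense(); print(s["tool_pos"]); rel([.5002,.3124,.0385],Ryaw(43.1))
E
```

```text
time: 17.02
tool_pos: [0.4959, 0.3135, 0.0554]
orientation: [-0.002, 0.93, 0.368, -0.003]
ft_force: [-11.0, 4.4, 0.2]
grip_width: 0.0165
grasp_force: 30.0
held: n 1354 z 0.01463873168035688 front edge x [0.0174 0.0186] y ext [array([-0.0202,  0.0186]), array([-0.0158,  0.0174]), array([-0.0118,  0.014 ]), array([-0.0085, -0.0032])]
hex [0.5271 0.2496] -24.336043510886057 3337.6289795771136
[0.4959 0.3135 0.0554]
tool shift [ 2.4453  3.8179 16.8606] mm
turn deg [-0.3657  0.2577  0.0579]
```

View pics/w5.png

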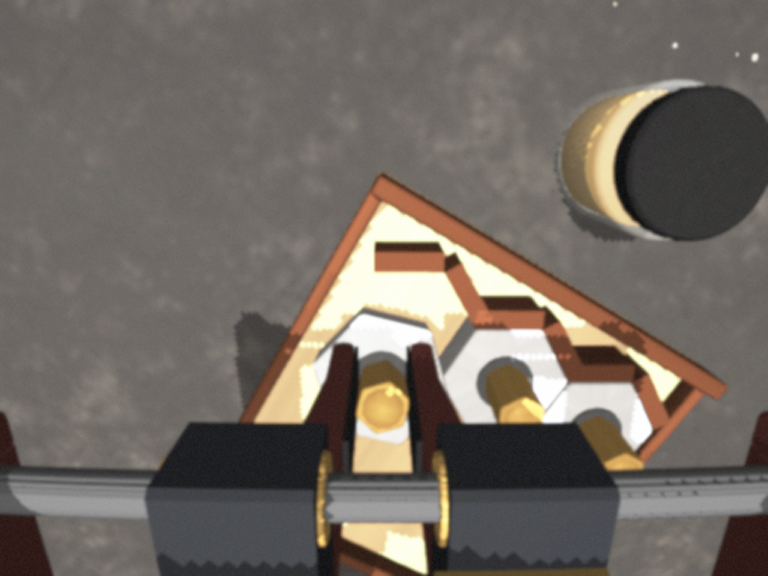

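weight_c's corner touched b while turning and slipped round in the grip, with about 11 N of force. I'll back off, set it down gently and regrasp.

```bash
python3 -m pendant '[[0,0,0,-0.0034,-0.0043,0,1],[0,0,0,-0.0034,-0.0043,0,1],[0,0,0,-0.0034,-0.003,0,1],[0,0,0,0,0,0.008,1],[0,0,0,0,0,0.003,1],[0,0,0,0,0,0,1]]'|grep -v orie;python3 -m pendant '[[0,0,0,0,0,0.002,1],[0,0,0,0,0,0,1]]'|grep -v orie; python3 - <<'E'
from held import *
c=grab('wrist'); save(c,'w6',None,1.5); held(c,.0124)
for o in hexes(c): print("hex",*o)
L=c["W"]; print(np.median(c["W"][225:235,225:290,2]))
E
```

```text
time: 17.82
tool_pos: [0.4839, 0.3133, 0.044]
ft_force: [-0.3, -0.1, -2.8]
grip_width: 0.0165
grasp_force: 30.0
time: 18.08
tool_pos: [0.4841, 0.3135, 0.0427]
ft_force: [-0.4, -0.4, -2.3]
grip_width: 0.0166
grasp_force: 30.0
held: n 1428 z 0.014442724742837688 front edge x [0.0179 0.0191] y ext [array([-0.0197,  0.0191]), array([-0.0157,  0.0174]), array([-0.0124,  0.0151]), array([-0.01  ,  0.0014])]
hex [0.525 0.246] 24.255436793849015 3951.417445909169
hex [0.4916 0.3197] -27.3862515544362 452.3159476399893
0.029006026347740216
```

View pics/w6.png

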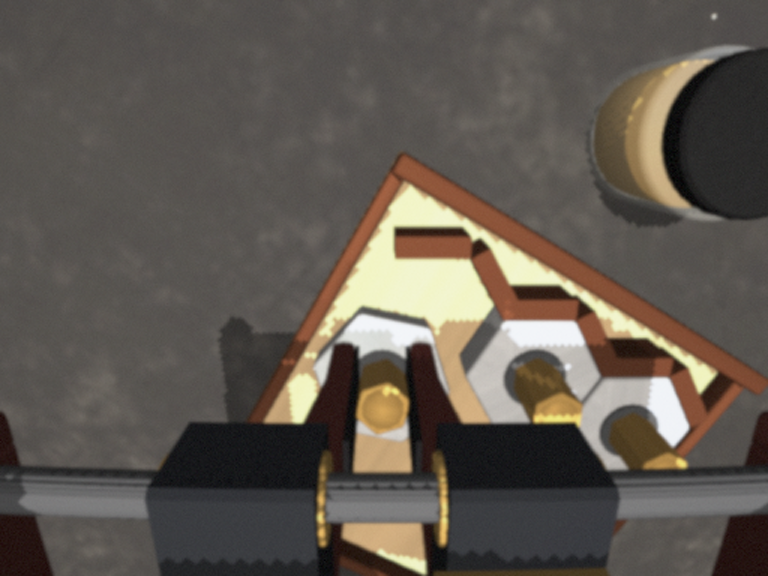

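```bash
python3 -m pendant '[[0,0,0,-0.0046,0.002,0,1],[0,0,0,0,0,0.0015,1],[0,0,0,0,0,0,1]]'|grep -v orie;python3 -m pendant '[[0,0,0,0,0,0.0007,1],[0,0,0,0,0,0,1]]'|grep -v orie; python3 -m pendant '[[0,0,0,0,0,0.0007,1],[0,0,0,0,0,0,1]]'|grep -v orie;python3 -m pendant '[[0,0,0,0,0,0.0007,1],[0,0,0,0,0,0,1]]'|grep -v orie
```

```text
time: 18.5
tool_pos: [0.4822, 0.3086, 0.0421]
ft_force: [-2.2, -2.9, 2.8]
grip_width: 0.0166
grasp_force: 30.0
time: 18.75
tool_pos: [0.4823, 0.3087, 0.042]
ft_force: [-4.7, -4.0, 7.3]
grip_width: 0.0168
grasp_force: 30.0
time: 19.0
tool_pos: [0.4823, 0.3087, 0.042]
ft_force: [-5.3, -4.4, 10.8]
grip_width: 0.0163
grasp_force: 30.0
time: 19.25
tool_pos: [0.4824, 0.3087, 0.0419]
ft_force: [-7.5, -6.8, 12.1]
grip_width: 0.0161
grasp_force: 30.0
```

```bash
python3 -m pendant '[[0,0,0,0,0,-0.0015,1],[0,0,0,0,0,0,1],[0,0,0,0,0,0,1]]' 3 |grep -v orie; python3 -m pendant '[[0,0,0,0,0,0,0.4],[0,0,0,0,0,0,0.4],[0,0,0,0,0,-0.03,0.2],[0,0,0,-0.01,0,-0.05,-0.2],[0,0,0,-0.02,0,-0.03,-0.2],[0,0,0,0,0,0,-0.2]]' 30|grep -v orie; python3 - <<'E'
from held import *
c=grab('wrist'); save(c,'w7',None,1.5)
for o in hexes(c): print("hex",*o)
m=(c["W"][...,2]>.045)&(c["W"][...,2]<.065)&c["ok"]&(np.abs(c["W"][...,0]-.485)<.04)&(np.abs(c["W"][...,1]-.31)<.04); print("ktop",c["W"][m].mean(0),m.sum())
E
```

```text
time: 19.62
tool_pos: [0.4823, 0.3088, 0.0408]
ft_force: [-0.8, -3.3, 3.6]
grip_width: 0.0169
grasp_force: 3.0
time: 20.38
tool_pos: [0.4611, 0.289, 0.154]
ft_force: [1.0, -0.5, -0.1]
grip_width: 0.0523
grasp_force: 0.0
hex [0.476  0.3033] -27.68442897166967 1832.3615455544325
hex [0.524 0.244] -19.750024578307002 4261.832178024168
ktop [0.4882 0.2951 0.0545] 535
```

View pics/w7.png

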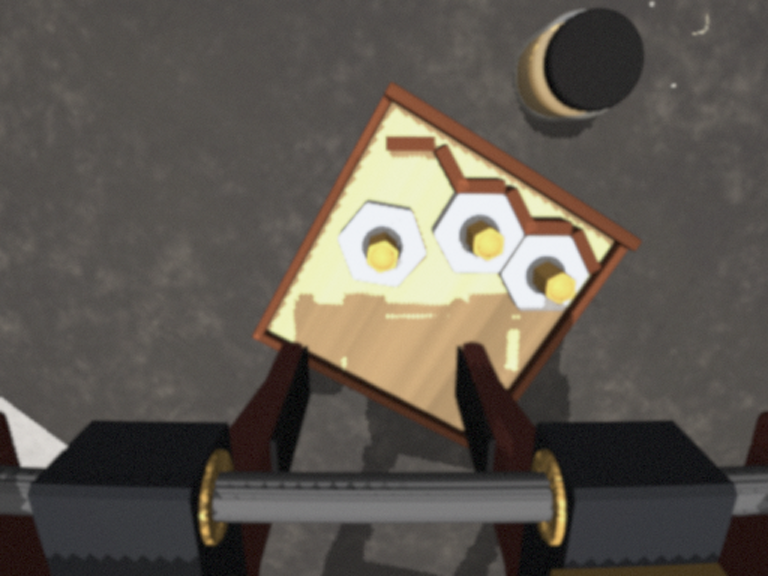

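weight_c is flat on the floor at (255,162), clear of the others, with b and a still snug. Regrasping at yaw 32.3, then turning in place, since the centres are far enough apart to do that freely.

```bash
python3 -c "
from h import *
rel([.476,.3033,.0365],Ryaw(32.3)); s=sense(); d=np.array([.476,.3033,.0365])-s['tool_pos']; print('in target frame',Ryaw(32.3).T@d)"
```

```text
tool shift [ 20.7422  -0.1105 115.151 ] mm
turn deg [ 0.0188 -0.1903 10.7668]
in target frame [ 0.0207 -0.004   0.1151]
```

```bash
python3 -m pendant '[[0,-0.2,5.4,0,0,0.01,-0.2],[0,0,5.4,0,0,0,-0.2],[0,0,0,0.0207,-0.004,0,-0.2],[0,0,0,0,0,0.04,0],[0,0,0,0,0,0.035,0.1],[0,0,0,0,0,0.02,0.3],[0,0,0,0,0,0.0085,0.3],[0,0,0,0,0,0,0.3]]' 30|grep -v ori; python3 -c "
from h import *
rel([.476,.3033,.0365],Ryaw(32.3))"
```

```text
time: 21.42
tool_pos: [0.4754, 0.3028, 0.0371]
ft_force: [0.0, 0.3, 0.6]
grip_width: 0.0305
grasp_force: 0.0
tool shift [ 0.7933 -0.1069  0.6249] mm
turn deg [ 0.0343  0.1752 -0.028 ]
```

```bash
python3 -m pendant '[[0,0.2,0,0.0008,0,0,1],[0,0,0,0,0,0,1],[0,0,0,0,0,0,1],[0,0,0,0,0,0,1],[0,0,0,0,0,-0.004,1],[0,0,-5.5,0,0,0,1],[0,0,-5.4,0,0,0,1],[0,0,0,0,0,0,1]]' 40|grep -v ori; python3 - <<'E'
from held import *
c=grab('wrist'); save(c,'w8',None,1.5); held(c,.011)
for o in hexes(c): print("hex",*o)
s=sense(); print(s["tool_pos"]); rel([.4998,.3121,.0371],Ryaw(43.2))
E
```

```text
time: 22.42
tool_pos: [0.4752, 0.3028, 0.04]
ft_force: [-0.5, 0.3, -3.1]
grip_width: 0.0157
grasp_force: 40.0
held: n 2166 z 0.011889070846245093 front edge x [0.0224 0.023 ] y ext [array([-0.0218,  0.0342]), array([-0.0194,  0.0344]), array([-0.0172,  0.0342]), array([-0.0149,  0.0139])]
hex [0.4793 0.3072] -15.786523600202644 1270.4807926729104
hex [0.5239 0.2444] -27.647526002127375 4241.160085393381
[0.4753 0.3028 0.0401]
tool shift [24.2344  9.9351  3.0014] mm
turn deg [ 0.0083  0.0914 -0.1365]
```

```bash
python3 -m pendant '[[0,0,0,0.0017,-0.003,0,1],[0,0,0,0,0,0,1],[0,0,0,0.0087,0.005,0,1],[0,0,0,0.009,0.0052,0,1],[0,0,0,0.004,0.0023,0.001,1],[0,0,0,0,0,0,1]]'|grep -v ori; python3 -c "
from h import *
rel([.4998,.3121,.0371],Ryaw(43.2))"; python3 -m pendant '[[0,0,0,0,0,0.001,1],[0,0,0,0,0,0,1]]'|grep -v orie;python3 -m pendant '[[0,0,0,0,0,0.0006,1],[0,0,0,0,0,0,1]]'|grep -v orie
```

```text
time: 23.22
tool_pos: [0.4998, 0.3121, 0.0398]
ft_force: [-0.0, 0.2, -2.6]
grip_width: 0.0156
grasp_force: 40.0
tool shift [-0.0216 -0.0319  2.6652] mm
turn deg [ 0.0318  0.0131 -0.0554]
time: 23.48
tool_pos: [0.4992, 0.3121, 0.0389]
ft_force: [-0.7, -0.1, -2.8]
grip_width: 0.0154
grasp_force: 40.0
time: 23.72
tool_pos: [0.4995, 0.3122, 0.0386]
ft_force: [-0.3, 0.6, -3.4]
grip_width: 0.0157
grasp_force: 40.0
```

```bash
python3 -m pendant '[[0,0,0,0,0,0.0007,1],[0,0,0,0,0,0,1]]'|grep -v orie;python3 -m pendant '[[0,0,0,0,0,0.0006,1],[0,0,0,0,0,0,1]]'|grep -v orie; python3 -m pendant '[[0,0,0,0,0,0.0005,1],[0,0,0,0,0,0,1]]'|grep -v orie
```

```text
time: 23.98
tool_pos: [0.4995, 0.3122, 0.0386]
ft_force: [-4.0, -1.9, 2.4]
grip_width: 0.0159
grasp_force: 40.0
time: 24.22
tool_pos: [0.4995, 0.3122, 0.0385]
ft_force: [-5.3, -2.8, 6.6]
grip_width: 0.0154
grasp_force: 40.0
time: 24.48
tool_pos: [0.4996, 0.3122, 0.0386]
ft_force: [-5.6, -4.0, 8.5]
grip_width: 0.0157
grasp_force: 40.0
```

```bash
python3 -m pendant '[[0,0,0,0,0,-0.0012,1],[0,0,0,0.0015,0.0015,0,1],[0,0,0,0.0015,0.0014,0,1],[0,0,0,0.0015,0.0014,0,1],[0,0,0,0,0,0,1]]'|grep -v orie;  python3 -m pendant '[[0,0,0,0.0008,0.0007,0,1],[0,0,0,0,0,0,1]]'|grep -v orie; python3 -m pendant '[[0,0,0,0.0007,0.0004,0,1],[0,0,0,0,0,0,1]]'|grep -v orie
```

```text
time: 25.1
tool_pos: [0.5055, 0.3127, 0.0386]
ft_force: [-3.9, -1.0, 5.5]
grip_width: 0.0154
grasp_force: 40.0
time: 25.35
tool_pos: [0.5063, 0.3127, 0.0385]
ft_force: [-6.1, -0.6, 5.9]
grip_width: 0.0156
grasp_force: 40.0
time: 25.6
tool_pos: [0.5071, 0.3128, 0.0386]
ft_force: [-6.0, -1.2, 6.4]
grip_width: 0.0156
grasp_force: 40.0
```

```bash
python3 -m pendant '[[0,0,0,0.0006,0.0006,0,1],[0,0,0,0,0,0,1]]'|grep -v orie;  python3 -m pendant '[[0,0,0,0.0006,0.00035,0,1],[0,0,0,0,0,0,1]]'|grep -v orie; python3 -m pendant '[[0,0,0,0.0006,0.00035,0,1],[0,0,0,0,0,0,1]]'|grep -v orie;  python3 -m pendant '[[0,0,0,0.0006,0.00035,0,1],[0,0,0,0,0,0,1]]'|grep -v orie
```

```text
time: 25.85
tool_pos: [0.5079, 0.3129, 0.0386]
ft_force: [-6.0, -1.0, 5.4]
grip_width: 0.0157
grasp_force: 40.0
time: 26.1
tool_pos: [0.5086, 0.313, 0.0386]
ft_force: [-5.3, -0.9, 5.9]
grip_width: 0.0157
grasp_force: 40.0
time: 26.35
tool_pos: [0.5091, 0.3131, 0.0386]
ft_force: [-6.0, -1.2, 7.0]
grip_width: 0.0155
grasp_force: 40.0
time: 26.6
tool_pos: [0.5092, 0.3131, 0.0386]
ft_force: [-9.6, -2.5, 7.4]
grip_width: 0.0158
grasp_force: 40.0
```

```bash
python3 -m pendant '[[0,0,0,0.0006,0.00035,0,1],[0,0,0,0,0,0,1]]'|grep -v orie; python3 -m pendant '[[0,0,0,-0.0007,-0.0004,-0.0008,1],[0,0,0,0,0,0,0.4],[0,0,0,0,0,0,0.4],[0,0,0,0,0,0,0.4],[0,0,0,0,0,-0.012,0.4],[0,0,0,0,0,-0.04,0.4],[0,0,0,-0.03,0,-0.05,0.2],[0,0,0,-0.04,0,-0.03,-0.2],[0,0,0,0,0,0,-0.2]]'|grep -v orie; python3 - <<'E'
from held import *
c=grab('wrist'); save(c,'w9',None,1.5)
W=c["W"]; b=np.array([.5186,.2667])
hsv=cv2.cvtColor(c["color"],cv2.COLOR_RGB2HSV)
P=plane(c,.0275)
# separate the merged tops by distance to predicted nests
for nm,n in(("L",(.5081,.3120)),("M",(.5186,.2667)),("R",(.5291,.2214))):
    m=c["ok"]&(np.abs(W[...,2]-.0265)<.004)&(hsv[...,1]<60)&(np.hypot(P[...,0]-n[0],P[...,1]-n[1])<.0225)
    k=c["ok"]&(np.abs(W[...,2]-.055)<.004)&(np.hypot(W[...,0]-n[0],W[...,1]-n[1])<.014)
    Pk=plane(c,.055)[k]; (u,v),r=cv2.minEnclosingCircle(Pk[:,:2].astype(np.float32)); print(nm,m.sum(),"z",np.median(W[m][:,2]),"knob",k.sum(),(u,v),r, "rel to nest",np.array([u,v])-n)
E
```

```text
time: 26.85
tool_pos: [0.5093, 0.3131, 0.0386]
ft_force: [-11.0, -3.2, 8.5]
grip_width: 0.0158
grasp_force: 40.0
time: 27.98
tool_pos: [0.4599, 0.2647, 0.1761]
ft_force: [0.5, 0.5, -0.3]
grip_width: 0.0511
grasp_force: 0.0
L 1666 z 0.02709851011371736 knob 345 (0.507898211479187, 0.3121417760848999) 0.008852756582200527 rel to nest [-0.0002  0.0001]
M 1517 z 0.02711990838933337 knob 317 (0.5187144875526428, 0.26675471663475037) 0.009001449681818485 rel to nest [0.0001 0.0001]
R 1353 z 0.02709887817090051 knob 283 (0.5285481214523315, 0.22120630741119385) 0.008905607275664806 rel to nest [-0.0006 -0.0002]
```

All three brass weights measure within 0.6 mm of their nests. Now the red one.

```bash
python3 -m pendant '[[0,0,9.3,0,0,0,-0.2],[0,0,9.3,0,0,0,-0.2],[0,0,9.3,0,0,0,-0.2],[0,0,9.3,0,0,0,-0.2],[0,0,0,-0.01,0.045,0,-0.2],[0,0,0,-0.0105,0.05,0,-0.2],[0,0,0,-0.0105,0.05,0,-0.2],[0,0,0,-0.0105,0.05,0,-0.2],[0,0,0,-0.0105,0.05,0,-0.2],[0,0,0,-0.0105,0.05,0,-0.2],[0,0,0,-0.0105,0.05,0,-0.2],[0,0,0,-0.0105,0.05,0,-0.2],[0,0,0,-0.0105,0.0455,0.0245,-0.2],[0,10.7,0,0,0,0,-0.2],[0,10.7,0,0,0,0,-0.2],[0,10.6,0,0,0,0,-0.2],[0,0,0,0,0,0,-0.2]]'; python3 st.py
```

```text
time: 30.15
tool_pos: [0.4093, -0.1836, 0.1423]
orientation: [-0.015, 0.961, 0.047, 0.274]
ft_force: [0.5, 0.5, -0.4]
grip_width: 0.0524
grasp_force: 0.0
n [-0.5368 -0.0553  0.8419] tilt 32.658931525750624 yaw 5.877989528248496
```

```bash
python3 st.py; python3 -c "
from h import *
print(rot(sense()['orientation']))
c=grab('wrist')
for t in('weight_red','weight_a'):
    for d in cut_out(t,'wrist'): print(t,d['confidence'],d['pixel'],d['region'].sum(),np.median(c['W'][d['region']],0))"
```

```text
n [-0.5363 -0.0551  0.8422] tilt 32.62163819853392 yaw 5.87007014957885
0.89 [186.9, 260.5] area 1825.2445962662537 h 0.020181601443025055 0.05008614247459076 board pt from top [ 0.4818 -0.1759  0.041 ] from knob [ 0.4828 -0.1759  0.0419] hexpts 6 [198.1621  62.3652  57.623 ]
tool shift [ 2.6589  0.6807 95.8337] mm
[[ 0.8433  0.1062  0.5269]
 [ 0.0902 -0.9943  0.056 ]
 [ 0.5299  0.0003 -0.8481]]
weight_red 0.81 [187.1, 257.8] 2831 [ 0.4722 -0.1776  0.0627]
weight_red 0.68 [354.3, 217.0] 1144 [ 0.3385 -0.1569  0.0327]
weight_a 0.65 [295.8, 475.6] 719 [ 0.4038 -0.3755  0.0324]
```

```bash
python3 -m pendant '[[0,0,0.1,0.003,0.0006,0.03,-0.2],[0,0,0,0,0,0.04,0],[0,0,0,0,0,0.018,0.3],[0,0,0,0,0,0.008,0.3],[0,0,0,0,0,0,0.3],[0,0,0,0,0,0,0.3]]' 40 | grep -v ori; python3 -c "
from h import *
rel(np.array([.4820,-.1759,.0411])+.031*np.array([-.527,-.055,.848]))"
```

```text
time: 31.45
tool_pos: [0.465, -0.1785, 0.0677]
ft_force: [-1.0, 0.0, 0.8]
grip_width: 0.0306
grasp_force: 0.0
tool shift [ 0.4485 -0.8189  0.6621] mm
```

```bash
python3 -m pendant '[[0,0,0,0.0004,-0.0007,0.0006,0.3],[0,0,0,0,0,0,1],[0,0,0,0,0,0,1],[0,0,0,0,0,0,1],[0,0,0,0,0,0,1],[0,0,0,0,0,-0.01,1],[0,0,0,0,0,-0.02,1],[0,0,0,0,0,-0.035,1],[0,-10.6,0,0,0,0,1],[0,-10.6,0,0,0,0,1],[0,-10.6,0,0,0,0,1],[0,0,0,0,0,-0.03,1],[0,0,0,0,0,-0.04,1],[0,0,0,0,0,0,1]]' 40; python3 - <<'E'
from held import *
c=grab('wrist'); held(c,.0115)
fr=np.array([.5186,.2667])+np.array([[.9744,-.2250],[.2250,.9744]])@[-.0397,-.02325]; print("front_right",fr)
pre=fr-np.array([.9744,.2250])*.012; rel([*pre,.1],Ryaw(6)); 
E
```

```text
time: 33.2
tool_pos: [0.432, -0.1813, 0.194]
orientation: [0.001, 0.999, 0.051, 0.004]
ft_force: [0.4, 0.4, -3.1]
grip_width: 0.0155
grasp_force: 40.0
held: n 1531 z 0.008214334347147172 front edge x [0.0238 0.0243] y ext [array([-0.023 ,  0.0223]), array([-0.0201,  0.0199]), array([-0.0179,  0.0178]), array([-0.0155,  0.0153])]
front_right [0.4851 0.2351]
tool shift [  83.9668 -406.9288   92.1729] mm
turn deg [ 0.0003 -0.3147 -0.1126]
```

```bash
python3 -m pendant '[[0,-0.3,0,0.006,-0.03,0,1],[0,0,0,0.0095,-0.046,0,1],[0,0,0,0.01,-0.05,0,1],[0,0,0,0.01,-0.05,0,1],[0,0,0,0.01,-0.05,0,1],[0,0,0,0.01,-0.05,0,1],[0,0,0,0.01,-0.05,0,1],[0,0,0,0.01,-0.045,0,1],[0,0,0,0.0073,-0.035,0,1],[0,0,-9.3,0,0,0,1],[0,0,-9.3,0,0,0,1],[0,0,-9.3,0,0,0,1],[0,0,-9.3,0,0,0,1],[0,0,0,0,0,0.05,1],[0,0,0,0,0,0.03,1],[0,0,0,0,0,0,1]]'; python3 - <<'E'
from held import *
c=grab('wrist'); held(c,.0115)
rel([.4725,.2315,.045],Ryaw(43.1)); 
W=c["W"];hsv=cv2.cvtColor(c["color"],cv2.COLOR_RGB2HSV)
for nm,n in(("L",(.5081,.3120)),("M",(.5186,.2667)),("R",(.5291,.2214))):
    k=c["ok"]&(np.abs(W[...,2]-.055)<.004)&(np.hypot(W[...,0]-n[0],W[...,1]-n[1])<.014)
    Pk=plane(c,.055)[k]
    if len(Pk): (u,v),r=cv2.minEnclosingCircle(Pk[:,:2].astype(np.float32)); print(nm,k.sum(),(u,v),r,"rel",np.array([u,v])-n)
E
```

```text
time: 35.25
tool_pos: [0.4686, 0.2301, 0.1062]
orientation: [-0.0, 0.93, 0.367, -0.005]
ft_force: [-1.1, 0.1, -2.6]
grip_width: 0.0154
grasp_force: 40.0
held: n 2017 z 0.012976726789757576 front edge x [0.0219 0.0225] y ext [array([-0.0219,  0.0204]), array([-0.0196,  0.0181]), array([-0.0174,  0.0159]), array([-0.0146,  0.0137])]
tool shift [ 2.7122  1.3666 64.0737] mm
turn deg [-0.1665  0.2849 -0.0293]
L 644 (0.5080675482749939, 0.31197962164878845) 0.008803323842585087 rel [-0. -0.]
M 587 (0.518674373626709, 0.26669469475746155) 0.00898797158151865 rel [ 0.0001 -0.    ]
R 550 (0.5292278528213501, 0.2213781774044037) 0.009191236458718777 rel [ 0.0001 -0.    ]
```

```bash
python3 -m pendant '[[-0.17,0.28,0,0.0027,0.0014,0.02,1],[0,0,0,0,0,0.025,1],[0,0,0,0,0,0.012,1],[0,0,0,0,0,0.005,1],[0,0,0,0,0,0.002,1],[0,0,0,0,0,0.0015,1],[0,0,0,0,0,0,1]]'|grep -v ori; python3 -m pendant '[[0,0,0,0,0,0.0006,1],[0,0,0,0,0,0,1]]'|grep -v ori; python3 -m pendant '[[0,0,0,0,0,0.0006,1],[0,0,0,0,0,0,1]]'|grep -v ori; python3 -c "
from h import *
rel([.4725,.2315,.037],Ryaw(43.1))"
```

```text
time: 36.17
tool_pos: [0.4748, 0.2324, 0.0465]
ft_force: [-0.7, -0.4, -3.1]
grip_width: 0.0156
grasp_force: 40.0
time: 36.42
tool_pos: [0.4746, 0.2324, 0.0455]
ft_force: [-0.8, -0.1, -2.6]
grip_width: 0.0157
grasp_force: 40.0
time: 36.67
tool_pos: [0.4745, 0.2323, 0.0447]
ft_force: [-0.4, -0.1, -3.0]
grip_width: 0.016
grasp_force: 40.0
tool shift [-2.0834 -0.7695  7.6822] mm
turn deg [ 0.1052 -0.2442 -0.0156]
```

```bash
python3 -m pendant '[[0,0,0,0,0,0.003,1],[0,0,0,0,0,0.0015,1],[0,0,0,0,0,0,1]]'|grep -v ori; python3 -m pendant '[[0,0,0,0,0,0.0007,1],[0,0,0,0,0,0,1]]'|grep -v ori; python3 -m pendant '[[0,0,0,0,0,0.0007,1],[0,0,0,0,0,0,1]]'|grep -v ori
```

```text
time: 37.05
tool_pos: [0.4744, 0.2323, 0.04]
ft_force: [-0.4, -0.8, -3.5]
grip_width: 0.0159
grasp_force: 40.0
time: 37.3
tool_pos: [0.4746, 0.2323, 0.0396]
ft_force: [-0.3, -1.5, -2.8]
grip_width: 0.0157
grasp_force: 40.0
time: 37.55
tool_pos: [0.4746, 0.2323, 0.0388]
ft_force: [-0.4, -0.4, -2.6]
grip_width: 0.0159
grasp_force: 40.0
```

```bash
python3 -m pendant '[[0,0,0,0,0,0.0007,1],[0,0,0,0,0,0,1]]'|grep -v ori; python3 -m pendant '[[0,0,0,0,0,0.0006,1],[0,0,0,0,0,0,1]]'|grep -v ori; python3 -m pendant '[[0,0,0,0,0,0.0005,1],[0,0,0,0,0,0,1]]'|grep -v ori
```

```text
time: 37.8
tool_pos: [0.4745, 0.2323, 0.0381]
ft_force: [0.5, 0.3, -3.0]
grip_width: 0.0156
grasp_force: 40.0
time: 38.05
tool_pos: [0.4746, 0.2324, 0.0375]
ft_force: [0.0, 0.7, -2.6]
grip_width: 0.0154
grasp_force: 40.0
time: 38.3
tool_pos: [0.4746, 0.2323, 0.0371]
ft_force: [-0.2, 0.4, -2.0]
grip_width: 0.0156
grasp_force: 40.0
```

```bash
python3 -m pendant '[[0,0,0,0.0016,0.0009,0.0004,1],[0,0,0,0.0017,0.001,0,1],[0,0,0,0.0017,0.001,0,1],[0,0,0,0.0016,0.0009,0,1],[0,0,0,0,0,0,1]]'|grep -v ori; python3 -m pendant '[[0,0,0,0.0007,0.0004,0,1],[0,0,0,0,0,0,1]]'|grep -v ori; python3 -m pendant '[[0,0,0,0.0007,0.0004,0,1],[0,0,0,0,0,0,1]]'|grep -v ori; python3 -m pendant '[[0,0,0,0.0007,0.0004,0,1],[0,0,0,0,0,0,1]]'|grep -v ori
```

```text
time: 38.92
tool_pos: [0.4823, 0.2342, 0.037]
ft_force: [-1.4, 0.0, 1.1]
grip_width: 0.0157
grasp_force: 40.0
time: 39.17
tool_pos: [0.4828, 0.2343, 0.0369]
ft_force: [-2.5, -0.9, 2.9]
grip_width: 0.0155
grasp_force: 40.0
time: 39.42
tool_pos: [0.4836, 0.2345, 0.0369]
ft_force: [-3.2, -0.1, 3.4]
grip_width: 0.0158
grasp_force: 40.0
time: 39.67
tool_pos: [0.4844, 0.2347, 0.0369]
ft_force: [-4.0, -0.2, 5.8]
grip_width: 0.0153
grasp_force: 40.0
```

```bash
python3 -m pendant '[[0,0,0,0.0005,0.0003,0,1],[0,0,0,0,0,0,1]]'|grep -v ori; python3 -m pendant '[[0,0,0,0.0005,0.0003,0,1],[0,0,0,0,0,0,1]]'|grep -v ori; python3 -m pendant '[[0,0,0,0.0005,0.0003,0,1],[0,0,0,0,0,0,1]]'|grep -v ori
```

```text
time: 39.92
tool_pos: [0.4849, 0.2348, 0.0369]
ft_force: [-4.6, 0.1, 5.5]
grip_width: 0.0157
grasp_force: 40.0
time: 40.17
tool_pos: [0.4855, 0.2349, 0.0369]
ft_force: [-5.2, -1.1, 4.9]
grip_width: 0.0158
grasp_force: 40.0
time: 40.42
tool_pos: [0.4856, 0.235, 0.0369]
ft_force: [-6.2, -1.9, 6.3]
grip_width: 0.0152
grasp_force: 40.0
```

```bash
python3 -m pendant '[[0,0,0,0.0006,0.00035,0,1],[0,0,0,0,0,0,1]]'|grep -v ori; python3 -m pendant '[[0,0,0,0.0006,0.00035,0,1],[0,0,0,0,0,0,1]]'|grep -v ori
```

```text
time: 40.67
tool_pos: [0.4857, 0.235, 0.0369]
ft_force: [-8.7, -2.6, 7.0]
grip_width: 0.0156
grasp_force: 40.0
time: 40.92
tool_pos: [0.4858, 0.2351, 0.0369]
ft_force: [-12.6, -3.1, 9.2]
grip_width: 0.0159
grasp_force: 40.0
```

```bash
python3 -m pendant '[[0,0,0,-0.0008,-0.0004,-0.0006,1],[0,0,0,0,0,0,0.4],[0,0,0,0,0,0,0.4],[0,0,0,0,0,0,0.4],[0,0,0,0,0,-0.012,0.4],[0,0,0,0,0,-0.04,0.4],[0,0,0,-0.03,0,-0.05,0.2],[0,0,0,-0.04,0,-0.03,0],[0,0,0,0,0,0,0],[0,0,0,0,0,0,0]]'|grep -v ori; cat > fin.py <<'E'
from held import *
c=grab('wrist'); save(c,'w10',(0,300,80,480),2)
W=c["W"]; T=np.array([[.9744,-.2250],[.2250,.9744]])
for nm,n in(("L",(.5081,.3120)),("M",(.5186,.2667)),("R",(.5291,.2214)),("F",(.4851,.2351))):
    k=c["ok"]&(np.abs(W[...,2]-.055)<.004)&(np.hypot(W[...,0]-n[0],W[...,1]-n[1])<.014)
    Pk=plane(c,.055)[k]; (u,v),r=cv2.minEnclosingCircle(Pk[:,:2].astype(np.float32)); print(nm,k.sum(),(u,v),r,"tray-frame err mm",T.T@(np.array([u,v])-n)*1000)
for o in hexes(c): print("hex",*o)
E
python3 fin.py
```

```text
time: 42.18
tool_pos: [0.4351, 0.1872, 0.1689]
ft_force: [0.6, 0.1, 0.6]
grip_width: 0.044
grasp_force: 0.0
L 448 (0.5076376795768738, 0.3112179636955261) 0.009136350825428963 tray-frame err mm [-0.6264 -0.658 ]
M 415 (0.5182445645332336, 0.26640069484710693) 0.00911044143140316 tray-frame err mm [-0.4137 -0.2117]
R 363 (0.5286794900894165, 0.2207493931055069) 0.008721732534468174 tray-frame err mm [-0.5561 -0.5393]
F 364 (0.48482489585876465, 0.2345236986875534) 0.008962550200521946 tray-frame err mm [-0.3977 -0.4996]
hex [0.5083 0.257 ] -18.143600083713572 8836.38865979532
```

View pics/w10.png

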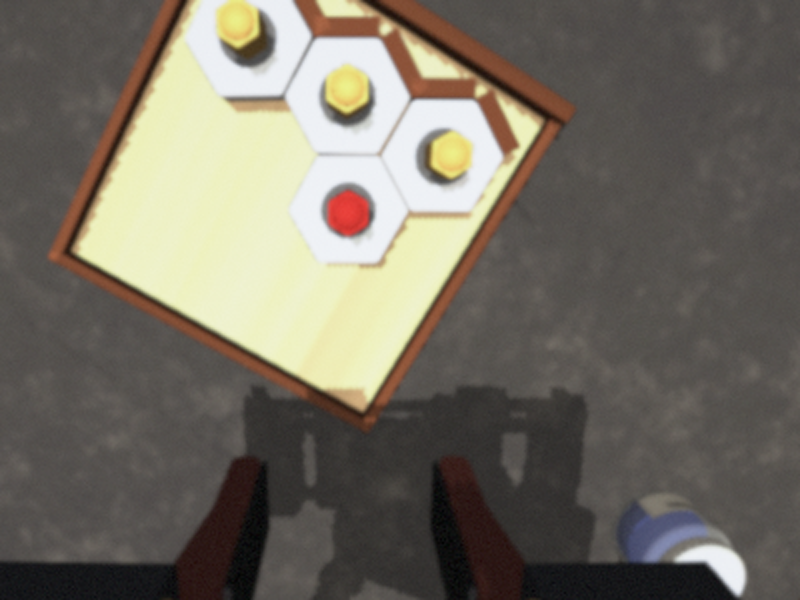

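All four are packed tight: the brass weights are in their notches (239,20), (348,88) and (450,155), and the red one is nested at (348,213) with only hairline seams. The tool is clear of everything, so I'm handing in.

```bash
python3 -c "
from station import *
print(close_job())"
```

```text
the job is handed in; nothing more can be done
None
```

The job is handed in at about 42 s: by the last camera check the three brass weights sit home in the back notches and the red one is nested in front of the middle and right ones, all within about 1 mm of their marks; weight_c bumped weight_b once on the way, at roughly 11 N, and I set it down and regrasped it before placing it.

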